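# Shut the red air valve under the manifold cover

### The arm

A 6-joint arm with a two-finger parallel gripper is mounted at the origin on the work surface. World frame = base frame: x ahead of the robot, y to its left, z up, the work surface at z = 0. Lengths are in m, angles in rad, forces in N, time in s.
With the tool pointing down it reaches from about 0.325 to 0.9 m from the base axis. Payload 6.1 kg.
Tool frame: the origin (TCP) lies at the very end of the fingers, on their centre line; the grasp point (between the pads) lies 19 mm behind it; z points along the fingers, y is the line along which they close (so a half turn about z gives the same grasp; the last joint's range is limited). The gripper opens to 85 mm and grips with 20 to 120 N. Pads are 22 mm wide; open, the fingers measure 114 mm over their backs; the gripper's body (76 mm by 85 mm) begins 54 mm behind the grasp point. The pads swing forward as they close: fully open they stand 13 mm farther back than shut.
Start: joints at [-1.311, 0.22, 1.526, -0, 1.395, -0.126], TCP at [0.235, -0.579, 0.231] pointing down, gripper open.
Joint ranges: [-2.98, 2.98], [-0.91, 2.08], [0.09, 2.57], [-1.24, 4.39], [0.2, 2.65], [-2.68, 2.68]. Speed limits (rad/s): [2.57, 2.57, 3.01, 3.14, 3.14, 3.14].

### API

Orientations are given as a unit quaternion [w, x, y, z].
In Python, from cell import monitor, get_image, camera_info, manip gives the robot as it stands.
- The arm moves only by the tool servo_tool, never from a script. Its argument "steps" is a list of rows, each an object with "claw": the finger opening in m, from 0 to 0.0854; "translation": the shift along the world's x, y, z in m, a list of three; "twist": the turn about the world's z in degrees. A call has exactly 8 rows; each row is the pose to reach, as a shift and turn from the pose commanded when the call began; what a row does not reach only later rows make up. A row lasts 1/8 s, in which the tool goes at most 62.5 mm and 10.7 degrees, less where a joint would pass 70% of its speed; a pose out of reach is approached as far as the arm can. A call with a gripper value outside its range is refused whole. The fingers move at their own pace and stop on an object; the grip force is fixed at half the most. Time passes only in rows, so rows that repeat a pose let the fingers close, or fill a call up. It gives the time, the measured TCP pose, the force, the opening and the grip force at its end, in the units of the state.
- monitor.get_state(): the state, without advancing time (a new reading comes with each control period).
- get_image(name): name is "side" or "top" or "wrist"; returns (picture, depth): 400x640x3 uint8, blue, green, red; 400x640 float32, m along the optical axis (not along the pixel's ray), 0 where there is no reading.
- camera_info(name): a dict with "fx", "fy", "cx", "cy" (pixels), "extrinsics" (4x4, takes a point from camera to world coordinates). Camera axes: x right, y down, z forward; pixel columns grow to the right and rows downward; lengths in m; the calibration is good to about 2 mm. The wrist camera is an equidistant fisheye: a pixel r from the principal point sees the ray r / f radians off the axis. A picture is of the moment at which its call begins: read the wrist's pose just before it. camera_info takes no time and is no camera call; for the wrist camera it gives the pose at the moment of the call.
- manip.finish_job(): hands the job in; it is judged then, once.
The state is a dict: "time": time; "joint_pos": joint angles; "joint_velocities": joint speeds; "effort": joint torques, N m; "eef_pos": TCP position; "tool_rot": TCP orientation; "wrist_force": force on the tool from outside, world axes, zero at the start; "torque": the same for the moment, N m; "opening": finger opening in m; "gripper_force": force on a finger pad.
Only numpy, scipy, OpenCV 4.12 (cv2) and the standard library are available. Lean on these libraries where they do the work, as an engineer would, in place of code of your own. Each camera call takes 0.05 s, during which the arm holds its last target. There are 200 camera calls.

### The job

Push the grey cover of the air manifold box sideways along its rails, fully aside on to the blank end of the box, so that the valve bay lies open; slide it, do not lift it. Then push the red valve handle round until it is fully shut, crosswise to its pipe. Leave the blue handle, the jars and the spoon as they are.

Things in the scene. Friction and masses are not known exactly. Their poses are not given: they have to be found in the camera images.
- manifold: white open-topped box fixed to the bench, 150 (x) by 440 (y) by 60 mm high to its rails; thin aluminium lips round the rim, 69 mm high. Origin under its centre on the bench, z up, y along its length. Its -y half is the open valve bay (inside: x -60 to 60, y -212 to 0 mm, floor at 6 mm) with two copper pipes along x (tops at 21 mm); its +y half is a solid blank deck, top at 60 mm
- cover: loose grey plate, 137 (x) by 205 (y) by 5 mm, 0.2 to 0.35 kg, lying flat on the box's rails 60 mm up, between the lips, hiding the valves at the start. Origin at the centre of its underside, axes as the box's. It slides along the box's y between the end lips, from about y = -109 mm to +109 mm (fully aside); a push of 1 to 4 N moves it
- rib (a point): centre of the black upright rib across the middle of the cover: 90 mm along x, 14 mm thick along y, 25 mm tall (65 to 90 mm above the bench); the part to push against to slide the cover
- red_handle (a joint): turn of the red (marked) handle, rad: 0 = open, handle along its pipe and pointing to the box's -x; grows clockwise seen from above; 1.571 = shut, at its stop, pointing to the box's +y. Stiff: it stays where left; about 0.06 N m turns it
- red_pivot (a point): point on the upright turning axis of the red handle, at the handle's mid height, 42 mm above the bench. It is at box x = 25 mm, and box y = -160 or -70 mm: the red and the blue valve may be either way round
- red_tip (a point): free end of the red handle, 55 mm from the axis, at its mid height. The handle is a straight bar 14 mm wide, from 34 to 50 mm above the bench; below it is a brass valve body of 13 mm radius up to 30 mm. The pipe fittings under the handle are no higher than 25 mm
- blue_handle (a joint): turn of the blue handle, same construction and sense as the red; to be left as it is
- blue_tip (a point): free end of the blue handle, 55 mm from its axis, at its mid height
- jar_a: lidded glass jar, 68 mm across, 115 mm tall, standing to the right of the box; origin under its centre; leave alone
- jar_b: another such jar, standing to the left of the box; leave alone
- spoon: spoon with a blue handle, 170 mm long, lying near the robot at the left; leave alone

How it is judged:
By the outcome, as a careful person would: the job done as asked, in the order asked, and still so for the second after the job is handed in, with the robot touching nothing.
It also fails if it takes over 45 s, if anything falls off the work surface, if the arm or the gripper's body presses on something with over 40 N, if the wrist force passes 120 N, or if a joint passes its speed limit or range.

## Working session

There is one attempt and no reset: what is moved stays moved. The work goes in short steps, Python scripts to look and compute and a tool call to move; the robot and the scene stay as the last step left them, time stands still between calls to the robot, and variables do not carry over. Pictures are saved under pics/ and viewed, at most 10 in all, crops included, and the job is handed in when it is done.

Besides the shell and the picture viewer there is one more tool, called as name(argument=value, ...), one argument or row to a line, values as JSON. servo_tool: Moves the arm, as the interface text tells. Its arguments: {"type":"object","properties":{"steps":{"type":"array","items":{"type":"object","properties":{"claw":{"type":"number"},"translation":{"type":"array","items":{"type":"number"}},"twist":{"type":"number"}}}}},"required":["steps"]}

```bash
mkdir -p pics
cat > h.py <<'E'
from cell import monitor,get_image,camera_info,manip
import numpy as np,cv2
def cloud(n):
    im,d=get_image(n);c=camera_info(n)
    v,u=np.mgrid[0:400,0:640]
    P=np.stack([(u-c['cx'])/c['fx']*d,(v-c['cy'])/c['fy']*d,d],-1)
    E=np.array(c['extrinsics']);return im,d,P@E[:3,:3].T+E[:3,3]
E
python3 - <<'E'
from h import *
im,d,W=cloud('top');cv2.imwrite('pics/top.png',im);np.savez('top.npz',im=im,d=d,W=W)
print(camera_info('top'));s=monitor.get_state();print(s['eef_pos'],s['tool_rot'],s['time'])
E
```

```text
{'fx': 442.7443270418918, 'fy': 442.7443270418918, 'cx': 318.6426973566371, 'cy': 201.58005670156336, 'extrinsics': array([[ 0.1230772 , -0.96881799,  0.21504352,  0.19021141],
       [-0.9923932 , -0.12075962,  0.02393417, -0.01357332],
       [ 0.00278071, -0.21635347, -0.97631114,  1.37905103],
       [ 0.        ,  0.        ,  0.        ,  1.        ]])}
[ 0.2350201  -0.57848427  0.23017566] [-9.75942917e-04  9.81456855e-01  1.91680685e-01 -5.84040262e-05] 0.05
```

View pics/top.png

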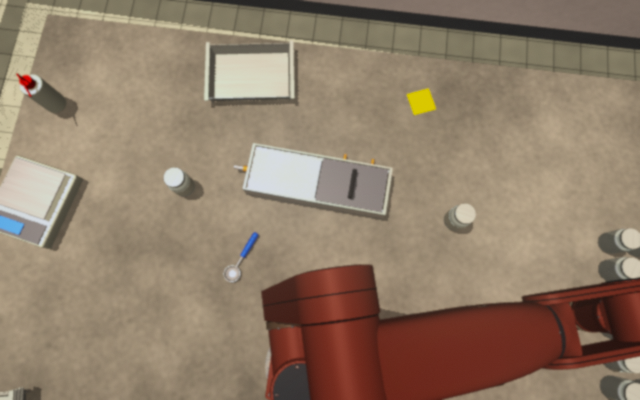

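The top view shows the box, with its white deck at about (285,175), the grey cover at (353,185) and the black rib at (353,184). The jars are at (177,180) and (462,215), and the spoon is at (242,257). Next I'll measure the box pose and the rib.

Run:
```python
from h import *
z=np.load('top.npz');im,W=z['im'],z['W']
m=np.zeros((400,640),bool);m[135:225,240:400]=1
b=m&(W[...,2]>.045)&(W[...,2]<.1)
k=cv2.morphologyEx(b.astype(np.uint8),cv2.MORPH_OPEN,np.ones((5,5)))>0
r=cv2.minAreaRect((W[k][:,:2]*1000).astype(np.float32));print(r,np.median(W[k][:,2]))
(c,(w,h),a)=r
if w>h: a+=90
# long axis dir
t=np.radians(a)  # h axis = rot90 of w axis
yd=np.array([-np.sin(t),np.cos(t)]); yd*=np.sign(yd[1]); xd=np.array([yd[1],-yd[0]])
c=np.array(c)/1000
print('c',c,'y',yd,'yaw',np.degrees(np.arctan2(-yd[0],yd[1])))
L=np.stack([(W[...,:2]-c)@xd,(W[...,:2]-c)@yd,W[...,2]],-1)
dk=k&(im.max(-1)<60)
p=L[dk];print('rib local',p.min(0),p.max(0),np.median(p,0),dk.sum())
h=k&(L[...,2]>.08);p=L[h];print('hi',p.min(0),p.max(0),h.sum())
g=k&(abs(im.astype(int).mean(-1)-100)<30);p=L[g];print('grey',np.percentile(p,[3,50,97],axis=0))
for n,q in(('jarA',(435,490,195,240)),('jarB',(155,200,160,205))):
    s=W[q[2]:q[3],q[0]:q[1]].reshape(-1,3);s=s[s[:,2]>.1];print(n,s.mean(0),s[:,2].max())
```

```text
((552.48486328125, 31.478118896484375), (440.33111572265625, 153.4873809814453), 86.61865997314453) 0.0636236216094791
c [0.55248486 0.03147812] y [0.05898127 0.99825909] yaw -3.381340026855465
rib local [-0.04528234 -0.11122405  0.08472153] [ 0.03566454 -0.10520799  0.0981904 ] [-0.003235   -0.10842788  0.09052868] 47
hi [-0.04577331 -0.1133599   0.08213898] [ 0.04274738 -0.09941254  0.0981904 ] 135
grey [[-0.076141   -0.20830119  0.04665343]
 [-0.00795112 -0.11702587  0.06452624]
 [ 0.06629872  0.16570032  0.09001592]]
jarA [ 0.47853961 -0.397816    0.14622622] 1.3790510252463808
jarB [0.4815087  0.44034312 0.14553682] 1.3790510252463808
```

Run:
```python
import cv2
i=cv2.imread('pics/top.png')[130:230,220:410];cv2.imwrite('pics/c1.png',cv2.resize(i,(760,400),interpolation=cv2.INTER_CUBIC))
```

```text
(no output)
```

View pics/c1.png

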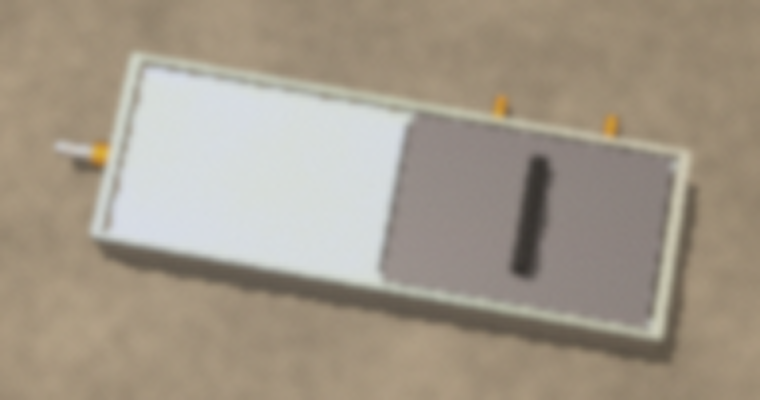

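The box measures 440 × 153 mm, with its centre at (0.5525, 0.0315) and yaw −3.4°. The cover sits at y ≈ −108, at its end, and the rib is where it should be. I'll close the claw, turn the tool −25.5° and move behind the rib.

servo_tool(
  steps=[
    {"claw": 0,"translation": [0.03,0.05,0],"twist": -6},
    {"claw": 0,"translation": [0.06,0.1,0],"twist": -12},
    {"claw": 0,"translation": [0.095,0.15,0],"twist": -18},
    {"claw": 0,"translation": [0.13,0.2,0],"twist": -25.5},
    {"claw": 0,"translation": [0.165,0.25,0],"twist": -25.5},
    {"claw": 0,"translation": [0.2,0.3,0],"twist": -25.5},
    {"claw": 0,"translation": [0.235,0.35,0],"twist": -25.5},
    {"claw": 0,"translation": [0.27,0.4,0],"twist": -25.5},
  ],
)

```text
time: 1.05
eef_pos: [0.5058, -0.1771, 0.2309]
tool_rot: [-0.0, 1.0, -0.03, -0.0]
wrist_force: [0.2, -0.8, 0.7]
opening: 0.0001
gripper_force: 0.0
```

servo_tool(
  steps=[
    {"claw": 0,"translation": [0.036,0.045,-0.01],"twist": 0},
    {"claw": 0,"translation": [0.036,0.045,-0.05],"twist": 0},
    {"claw": 0,"translation": [0.036,0.045,-0.08],"twist": 0},
    {"claw": 0,"translation": [0.036,0.045,-0.1],"twist": 0},
    {"claw": 0,"translation": [0.036,0.045,-0.11],"twist": 0},
    {"claw": 0,"translation": [0.036,0.045,-0.12],"twist": 0},
    {"claw": 0,"translation": [0.036,0.045,-0.12],"twist": 0},
    {"claw": 0,"translation": [0.036,0.045,-0.12],"twist": 0},
  ],
)

```text
time: 2.05
eef_pos: [0.5417, -0.1343, 0.1121]
tool_rot: [0.0, 1.0, -0.03, 0.001]
wrist_force: [-1.5, -0.4, -0.5]
opening: -0.0001
gripper_force: 0.0
```

Run:
```python
from h import *
im,d,W=cloud('side');cv2.imwrite('pics/side1.png',im)
```

```text
(no output)
```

View pics/side1.png

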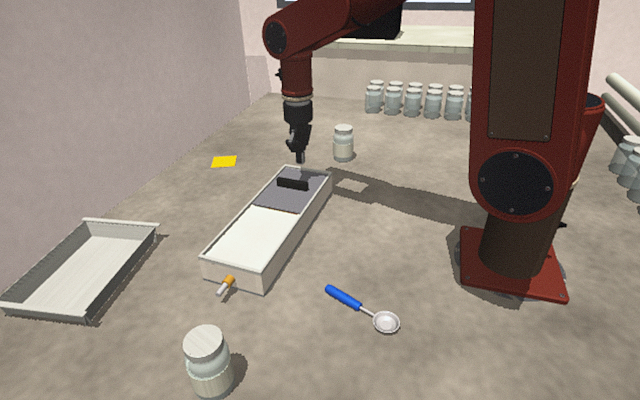

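The side view shows the closed fingers behind the rib, which is at (292,183), on its −y side. I'll descend and start a gentle push.

servo_tool(
  steps=[
    {"claw": 0,"translation": [0,0,-0.02],"twist": 0},
    {"claw": 0,"translation": [0,0,-0.039],"twist": 0},
    {"claw": 0,"translation": [0,0,-0.039],"twist": 0},
    {"claw": 0,"translation": [0.001,0.01,-0.039],"twist": 0},
    {"claw": 0,"translation": [0.001,0.02,-0.039],"twist": 0},
    {"claw": 0,"translation": [0.002,0.03,-0.039],"twist": 0},
    {"claw": 0,"translation": [0.002,0.04,-0.039],"twist": 0},
    {"claw": 0,"translation": [0.003,0.05,-0.039],"twist": 0},
  ],
)

```text
time: 3.1
eef_pos: [0.5445, -0.0838, 0.0728]
tool_rot: [0.001, 1.0, -0.029, 0.0]
wrist_force: [-0.5, -2.9, 1.9]
opening: 0.0
gripper_force: 1.6
```

Contact, with about 3 N. I'll carry on along the rails.

servo_tool(
  steps=[
    {"claw": 0,"translation": [0.001,0.02,0],"twist": 0},
    {"claw": 0,"translation": [0.0025,0.04,0],"twist": 0},
    {"claw": 0,"translation": [0.0035,0.06,0],"twist": 0},
    {"claw": 0,"translation": [0.005,0.08,0],"twist": 0},
    {"claw": 0,"translation": [0.006,0.1,0],"twist": 0},
    {"claw": 0,"translation": [0.007,0.12,0],"twist": 0},
    {"claw": 0,"translation": [0.008,0.14,0],"twist": 0},
    {"claw": 0,"translation": [0.009,0.155,0],"twist": 0},
  ],
)

```text
time: 4.1
eef_pos: [0.5531, 0.0723, 0.0722]
tool_rot: [0.0, 1.0, -0.029, -0.0]
wrist_force: [-0.0, -6.0, 4.0]
opening: 0.0001
gripper_force: 2.5
```

servo_tool(
  steps=[
    {"claw": 0,"translation": [0.001,0.01,0],"twist": 0},
    {"claw": 0,"translation": [0.001,0.018,0],"twist": 0},
    {"claw": 0,"translation": [0.0015,0.025,0],"twist": 0},
    {"claw": 0,"translation": [0.002,0.03,0],"twist": 0},
    {"claw": 0,"translation": [0.002,0.034,0],"twist": 0},
    {"claw": 0,"translation": [0.002,0.037,0],"twist": 0},
    {"claw": 0,"translation": [0.002,0.039,0],"twist": 0},
    {"claw": 0,"translation": [0.0025,0.04,0],"twist": 0},
  ],
)

```text
time: 5.1
eef_pos: [0.5553, 0.1109, 0.0722]
tool_rot: [0.0, 1.0, -0.03, -0.0]
wrist_force: [-1.9, -4.4, 4.1]
opening: 0.0
gripper_force: 2.2
```

Run:
```python
from h import *
im,d,W=cloud('top');cv2.imwrite('pics/top2.png',cv2.resize(im[110:250,200:420],(792,504),interpolation=cv2.INTER_CUBIC));np.savez('top2.npz',im=im,d=d,W=W)
```

```text
(no output)
```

View pics/top2.png

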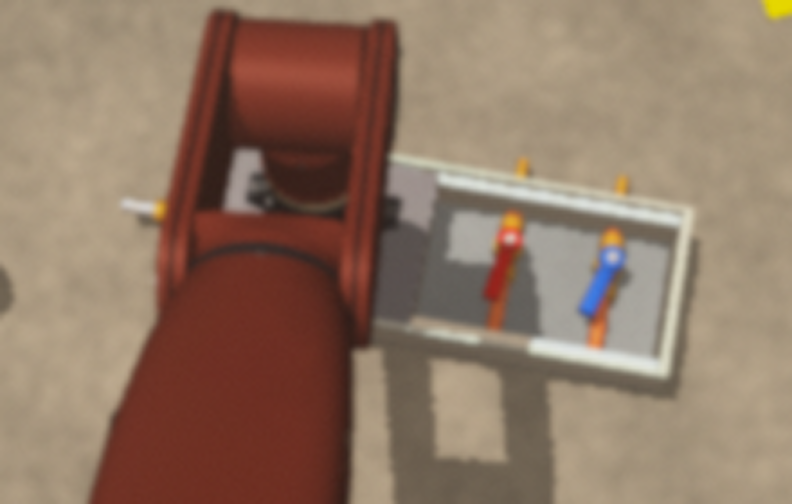

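The cover is mostly aside. The red handle is nearer the deck (y = −70) and lies along its pipe. The blue one is at y = −160, turned slightly. I'll push on to the stop in small steps.

servo_tool(
  steps=[
    {"claw": 0,"translation": [0,0.001,0],"twist": 0},
    {"claw": 0,"translation": [0,0.002,0],"twist": 0},
    {"claw": 0,"translation": [0,0.003,0],"twist": 0},
    {"claw": 0,"translation": [0,0.004,0],"twist": 0},
    {"claw": 0,"translation": [0,0.005,0],"twist": 0},
    {"claw": 0,"translation": [0,0.006,0],"twist": 0},
    {"claw": 0,"translation": [0,0.006,0],"twist": 0},
    {"claw": 0,"translation": [0,0.006,0],"twist": 0},
  ],
)

```text
time: 6.15
eef_pos: [0.5556, 0.1172, 0.0722]
tool_rot: [-0.0, 1.0, -0.03, -0.0]
wrist_force: [0.9, -0.8, -0.3]
opening: 0.0001
gripper_force: 0.6
```

Run:
```python
from h import *
z=np.load('top2.npz');im,W=z['im'],z['W']
c=np.array([.5525,.0315]);yd=np.array([.059,.998]);xd=np.array([.998,-.059])
L=np.stack([(W[...,:2]-c)@xd,(W[...,:2]-c)@yd,W[...,2]],-1)
i=im.astype(int);B,G,R=i[...,0],i[...,1],i[...,2]
b=(abs(L[...,0])<.065)&(L[...,1]>-.21)&(L[...,1]<0)
for n,m in(('red',b&(R>G+60)&(B>G-25)&(L[...,2]>.042)),('blue',b&(B>R+40)&(L[...,2]>.042))):
    p=L[m];print(n,m.sum(),p.min(0),p.max(0),p.mean(0))
    for x in np.arange(-.05,.04,.01):
        q=p[abs(p[:,0]-x)<.005]
        if len(q):print(round(x,3),q[:,1].mean().round(4),len(q))
g=(abs(L[...,0])<.05)&(L[...,1]>-.03)&(L[...,1]<.02)
for y in np.arange(-.03,.02,.002):
    q=g&(abs(L[...,1]-y)<.001);print(round(y,3),np.median(L[q][:,2]).round(4),end='; ')
```

```text
red 82 [-0.03160847 -0.07993997  0.04200897] [ 0.03121392 -0.05855237  0.05738094] [ 0.00084792 -0.06779666  0.05009451]
-0.03 -0.0653 9
-0.02 -0.0642 13
-0.01 -0.0672 13
0.0 -0.0678 12
0.01 -0.0683 10
0.02 -0.0716 14
0.03 -0.0696 11
blue 87 [-0.02925747 -0.16856547  0.04215209] [ 0.03261715 -0.14103166  0.05960646] [ 0.00129696 -0.15384192  0.04994744]
-0.03 -0.1469 5
-0.02 -0.1473 14
-0.01 -0.1507 16
0.0 -0.1534 14
0.01 -0.1555 13
0.02 -0.1607 17
0.03 -0.1594 8
-0.03 0.008; -0.028 0.0058; -0.026 0.0058; -0.024 0.0067; -0.022 0.008; -0.02 0.0063; -0.018 0.007; -0.016 0.0063; -0.014 0.0067; -0.012 0.007; -0.01 0.008; -0.008 0.0067; -0.006 0.0072; -0.004 0.0054; -0.002 0.0067; 0.0 0.0421; 0.002 0.0657; 0.004 0.0662; 0.006 0.0649; 0.008 0.0662; 0.01 0.0649; 0.012 0.0671; 0.014 0.066; 0.016 0.4025; 0.018 0.435;
```

servo_tool(
  steps=[
    {"claw": 0,"translation": [0,0.0005,0],"twist": 0},
    {"claw": 0,"translation": [0,0.001,0],"twist": 0},
    {"claw": 0,"translation": [0,0.0015,0],"twist": 0},
    {"claw": 0,"translation": [0,0.002,0],"twist": 0},
    {"claw": 0,"translation": [0,0.0025,0],"twist": 0},
    {"claw": 0,"translation": [0,0.003,0],"twist": 0},
    {"claw": 0,"translation": [0,0.0035,0],"twist": 0},
    {"claw": 0,"translation": [0,0.004,0],"twist": 0},
  ],
)

```text
time: 7.15
eef_pos: [0.5563, 0.1184, 0.0724]
tool_rot: [0.002, 1.0, -0.03, 0.0]
wrist_force: [1.3, -13.6, 0.7]
opening: 0.0002
gripper_force: 6.8
```

The force rose to 13.6 N with almost no movement, so the cover is at its end stop, and TCP local y = 0.087 agrees. I'll back off and up, then plan the handle arc.

servo_tool(
  steps=[
    {"claw": 0,"translation": [0,-0.006,0],"twist": 0},
    {"claw": 0,"translation": [-0.001,-0.015,0],"twist": 0},
    {"claw": 0,"translation": [-0.001,-0.02,0.01],"twist": 0},
    {"claw": 0,"translation": [-0.001,-0.02,0.03],"twist": 0},
    {"claw": 0,"translation": [-0.001,-0.04,0.06],"twist": 0},
    {"claw": 0,"translation": [-0.01,-0.09,0.06],"twist": 0},
    {"claw": 0,"translation": [-0.02,-0.14,0.06],"twist": 0},
    {"claw": 0,"translation": [-0.025,-0.18,0.06],"twist": 0},
  ],
)

```text
time: 8.15
eef_pos: [0.5305, -0.0606, 0.1333]
tool_rot: [0.0, 1.0, -0.03, 0.001]
wrist_force: [0.5, -0.5, 0.9]
opening: 0.0003
gripper_force: 0.0
```

Run:
```python
from h import *
s=monitor.get_state();print(s['joint_pos'],s['eef_pos'])
c=np.array([.5525,.0315]);yd=np.array([.059,.998]);xd=np.array([.998,-.059])
w=lambda x,y:c+x*xd+y*yd
print('start',w(-.017,-.100)-s['eef_pos'][:2])
p0=w(-.017,-.100)
for t in np.radians([0,10,20,30,40,50,60,70,80,85,90,94]):
    u=np.array([-np.cos(t),np.sin(t)]);n=-np.array([np.sin(t),np.cos(t)])
    q=np.array([.025,-.07])+.041*u+.022*n
    print(np.degrees(t).round(),(w(*q)-p0).round(4),q.round(4))
i,_=get_image('wrist');cv2.imwrite('pics/w.png',i)
```

```text
[-2.61695256e-01  9.58039112e-02  1.85860523e+00  3.01153334e-04
  1.18592699e+00  1.36849230e+00] [ 0.53045257 -0.06060821  0.13333192]
start [-0.00081857 -0.00668879]
0.0 [0.0015 0.0079] [-0.016 -0.092]
10.0 [-0.0013  0.0156] [-0.0192 -0.0845]
20.0 [-0.0027  0.0235] [-0.0211 -0.0767]
30.0 [-0.0026  0.0317] [-0.0215 -0.0686]
40.0 [-0.0012  0.0396] [-0.0205 -0.0605]
50.0 [0.0016 0.0472] [-0.0182 -0.0527]
60.0 [0.0057 0.0543] [-0.0146 -0.0455]
70.0 [0.0109 0.0605] [-0.0097 -0.039 ]
80.0 [0.0171 0.0656] [-0.0038 -0.0334]
85.0 [0.0205 0.0678] [-0.0005 -0.0311]
90.0 [0.0241 0.0697] [ 0.003 -0.029]
94.0 [0.0271 0.0709] [ 0.0059 -0.0276]
```

View pics/w.png

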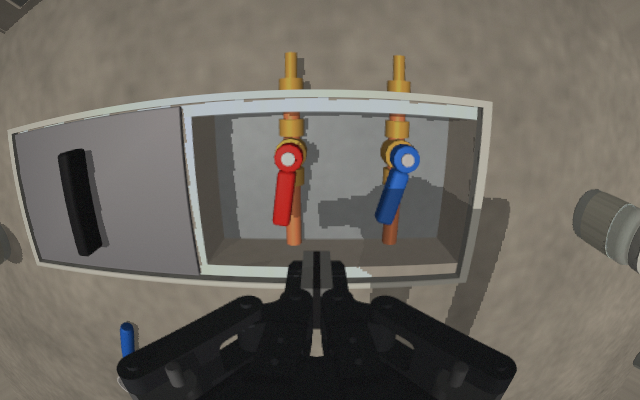

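The wrist view shows both valves clearly: red pivot at (288,158) with its tip at (281,222), and blue to the right at (405,158). The fingers come down between them. I'll turn the tool with the handle, but only to −60° because of joint 6's range.

servo_tool(
  steps=[
    {"claw": 0,"translation": [-0.001,-0.007,0],"twist": 0},
    {"claw": 0,"translation": [-0.001,-0.007,-0.02],"twist": 0},
    {"claw": 0,"translation": [-0.001,-0.007,-0.04],"twist": 0},
    {"claw": 0,"translation": [-0.001,-0.007,-0.06],"twist": 0},
    {"claw": 0,"translation": [-0.001,-0.007,-0.075],"twist": 0},
    {"claw": 0,"translation": [-0.001,-0.007,-0.09],"twist": 0},
    {"claw": 0,"translation": [-0.001,-0.007,-0.096],"twist": 0},
    {"claw": 0,"translation": [-0.001,-0.007,-0.096],"twist": 0},
  ],
)

```text
time: 9.2
eef_pos: [0.5295, -0.0659, 0.036]
tool_rot: [-0.0, 1.0, -0.03, -0.0]
wrist_force: [0.9, 0.0, -0.6]
opening: 0.0003
gripper_force: 0.0
```

servo_tool(
  steps=[
    {"claw": 0,"translation": [0.0015,0.006,0],"twist": 0},
    {"claw": 0,"translation": [0,0.012,0],"twist": -5},
    {"claw": 0,"translation": [-0.001,0.0155,0],"twist": -10},
    {"claw": 0,"translation": [-0.0025,0.0235,0],"twist": -20},
    {"claw": 0,"translation": [-0.0025,0.0275,0],"twist": -25},
    {"claw": 0,"translation": [-0.0025,0.0315,0],"twist": -30},
    {"claw": 0,"translation": [-0.002,0.0355,0],"twist": -35},
    {"claw": 0,"translation": [-0.001,0.0395,0],"twist": -40},
  ],
)

```text
time: 10.2
eef_pos: [0.5295, -0.0267, 0.0372]
tool_rot: [0.0, 0.929, -0.371, 0.001]
wrist_force: [-0.1, -3.0, -0.3]
opening: 0.0004
gripper_force: 0.8
```

Run:
```python
from h import *
i,_=get_image('wrist');cv2.imwrite('pics/w2.png',i)
print(monitor.get_state()['joint_pos'])
```

```text
[-1.98256973e-01  2.25605632e-01  1.91857501e+00 -3.34056477e-04
  9.95545984e-01  2.13624220e+00]
```

View pics/w2.png

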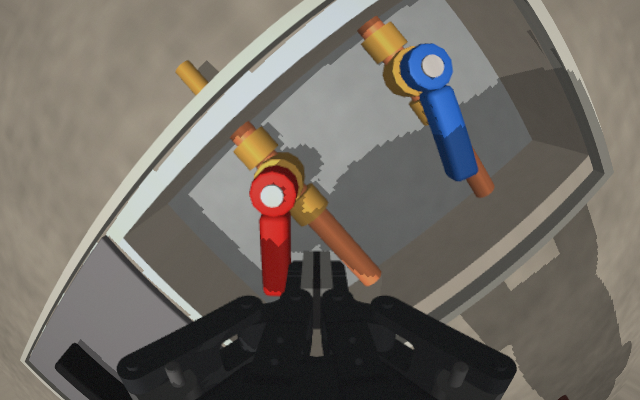

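The red handle is turning with the finger: its pivot is at (272,192) and the finger lies against its −y flank. Blue is clear. I'll continue.

servo_tool(
  steps=[
    {"claw": 0,"translation": [0.0015,0.004,0],"twist": -5},
    {"claw": 0,"translation": [0.003,0.0075,0],"twist": -10},
    {"claw": 0,"translation": [0.005,0.011,0],"twist": -15},
    {"claw": 0,"translation": [0.007,0.0145,0],"twist": -20},
    {"claw": 0,"translation": [0.009,0.0175,0],"twist": -20},
    {"claw": 0,"translation": [0.0105,0.0205,0],"twist": -20},
    {"claw": 0,"translation": [0.013,0.023,0],"twist": -20},
    {"claw": 0,"translation": [0.0155,0.0255,0],"twist": -20},
  ],
)

```text
time: 11.25
eef_pos: [0.5442, -0.0009, 0.0363]
tool_rot: [0.0, 0.851, -0.525, -0.0]
wrist_force: [-0.6, -1.4, 0.1]
opening: 0.0005
gripper_force: 0.7
```

servo_tool(
  steps=[
    {"claw": 0,"translation": [0.001,0.001,0],"twist": 0},
    {"claw": 0,"translation": [0.002,0.002,0],"twist": 0},
    {"claw": 0,"translation": [0.003,0.003,0],"twist": 0},
    {"claw": 0,"translation": [0.004,0.0035,0],"twist": 0},
    {"claw": 0,"translation": [0.005,0.004,0],"twist": 0},
    {"claw": 0,"translation": [0.0055,0.0045,0],"twist": 0},
    {"claw": 0,"translation": [0.006,0.0045,0],"twist": 0},
    {"claw": 0,"translation": [0.0065,0.0045,0],"twist": 0},
  ],
)

```text
time: 12.25
eef_pos: [0.5506, 0.0035, 0.0363]
tool_rot: [-0.0, 0.851, -0.525, -0.0]
wrist_force: [-1.2, -0.2, 0.1]
opening: 0.0001
gripper_force: 0.6
```

Not at the stop yet, so I'll push further along +x in small steps.

servo_tool(
  steps=[
    {"claw": 0,"translation": [0.0005,0,0],"twist": 0},
    {"claw": 0,"translation": [0.001,0,0],"twist": 0},
    {"claw": 0,"translation": [0.0015,0,0],"twist": 0},
    {"claw": 0,"translation": [0.002,0,0],"twist": 0},
    {"claw": 0,"translation": [0.0025,0,0],"twist": 0},
    {"claw": 0,"translation": [0.003,0,0],"twist": 0},
    {"claw": 0,"translation": [0.0035,0,0],"twist": 0},
    {"claw": 0,"translation": [0.004,0,0],"twist": 0},
  ],
)

```text
time: 13.25
eef_pos: [0.5547, 0.0035, 0.0363]
tool_rot: [-0.0, 0.851, -0.525, -0.0]
wrist_force: [-2.3, 1.4, -1.1]
opening: 0.0
gripper_force: 0.8
```

servo_tool(
  steps=[
    {"claw": 0,"translation": [0.0005,0,0],"twist": 0},
    {"claw": 0,"translation": [0.001,0,0],"twist": 0},
    {"claw": 0,"translation": [0.0015,0,0],"twist": 0},
    {"claw": 0,"translation": [0.002,0,0],"twist": 0},
    {"claw": 0,"translation": [0.0025,0,0],"twist": 0},
    {"claw": 0,"translation": [0.003,0,0],"twist": 0},
    {"claw": 0,"translation": [0.0035,0,0],"twist": 0},
    {"claw": 0,"translation": [0.004,0,0],"twist": 0},
  ],
)

```text
time: 14.25
eef_pos: [0.5561, 0.0038, 0.0358]
tool_rot: [0.001, 0.851, -0.525, -0.003]
wrist_force: [-12.6, 2.5, 7.6]
opening: -0.0002
gripper_force: 6.3
```

Run:
```python
from h import *
i,_=get_image('wrist');cv2.imwrite('pics/w3.png',i)
```

```text
(no output)
```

View pics/w3.png

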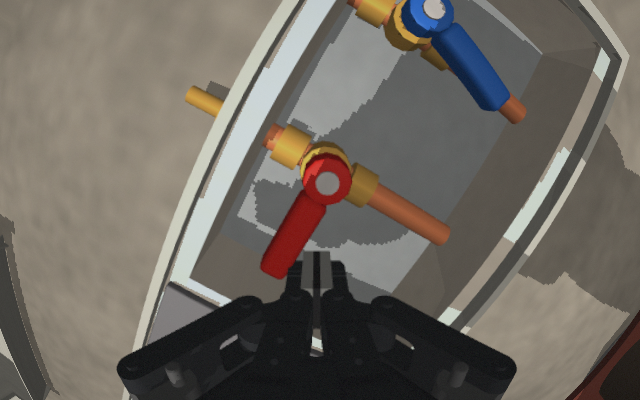

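The red handle runs from (327,182) to (275,268), square to its pipe, and the force rose to 12.6 N: it is at its stop. I'll back off, lift and move clear, then check.

servo_tool(
  steps=[
    {"claw": 0,"translation": [-0.006,0,0],"twist": 0},
    {"claw": 0,"translation": [-0.014,0,0],"twist": 0},
    {"claw": 0,"translation": [-0.014,0,0.01],"twist": 0},
    {"claw": 0,"translation": [-0.014,0,0.04],"twist": 0},
    {"claw": 0,"translation": [-0.014,0,0.08],"twist": 0},
    {"claw": 0,"translation": [-0.014,0,0.13],"twist": 0},
    {"claw": 0,"translation": [-0.014,0,0.18],"twist": 0},
    {"claw": 0,"translation": [-0.014,-0.02,0.21],"twist": 0},
  ],
)

```text
time: 15.3
eef_pos: [0.5462, -0.0162, 0.2509]
tool_rot: [-0.001, 0.851, -0.525, 0.003]
wrist_force: [1.1, -0.8, -0.6]
opening: -0.0002
gripper_force: 0.0
```

servo_tool(
  steps=[
    {"claw": 0,"translation": [-0.02,-0.05,0],"twist": 5},
    {"claw": 0,"translation": [-0.04,-0.1,0],"twist": 10},
    {"claw": 0,"translation": [-0.06,-0.15,0],"twist": 15},
    {"claw": 0,"translation": [-0.08,-0.2,0],"twist": 20},
    {"claw": 0,"translation": [-0.1,-0.25,0],"twist": 25},
    {"claw": 0,"translation": [-0.12,-0.3,0],"twist": 30},
    {"claw": 0,"translation": [-0.13,-0.33,0],"twist": 30},
    {"claw": 0,"translation": [-0.13,-0.33,0],"twist": 30},
  ],
)

```text
time: 16.3
eef_pos: [0.4139, -0.3489, 0.2472]
tool_rot: [0.001, 0.957, -0.289, 0.001]
wrist_force: [0.5, 0.4, 0.2]
opening: 0.0001
gripper_force: 0.0
```

Run:
```python
from h import *
im,d,W=cloud('top');cv2.imwrite('pics/top3.png',cv2.resize(im[110:290,160:480],(800,450),interpolation=cv2.INTER_CUBIC))
c=np.array([.5525,.0315]);yd=np.array([.059,.998]);xd=np.array([.998,-.059])
L=np.stack([(W[...,:2]-c)@xd,(W[...,:2]-c)@yd,W[...,2]],-1)
i=im.astype(int);B,G,R=i[...,0],i[...,1],i[...,2]
b=(abs(L[...,0])<.065)&(L[...,1]>-.21)&(L[...,1]<.01)
for n,m,k in(('red',b&(R>G+60)&(B>G-25)&(L[...,2]>.042),1),('blue',b&(B>R+40)&(L[...,2]>.042),0)):
    p=L[m];print(n,m.sum(),p.min(0),p.max(0));f=np.polyfit(p[:,k],p[:,1-k],1);print(np.degrees(np.arctan(f[0])))
p=L[(abs(L[...,0])<.07)&(abs(L[...,1])<.2)&(L[...,2]>.08)&(L[...,2]<.1)];print('rib',p.mean(0))
```

```text
red 94 [ 0.01466856 -0.07999572  0.04386658] [ 0.03086985 -0.01604315  0.05762532]
1.769989374727989
blue 87 [-0.02898161 -0.16873741  0.04328286] [ 0.03367807 -0.14068939  0.05562285]
-15.599614442446912
rib [-0.00234055  0.10833919  0.0897778 ]
```

View pics/top3.png

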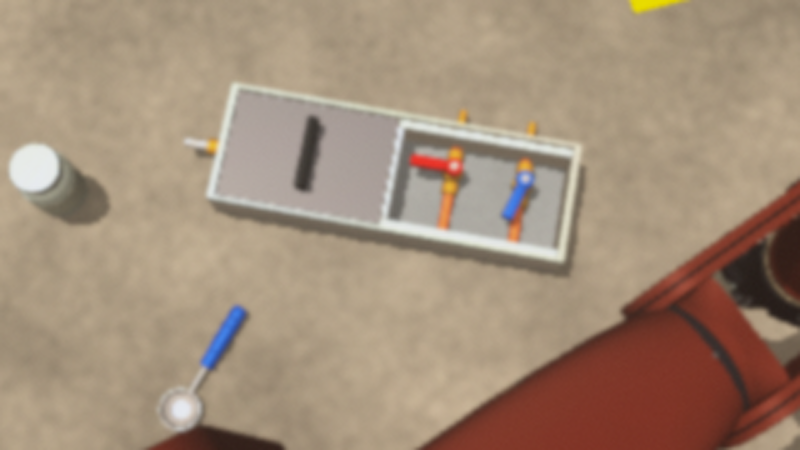

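The cover is fully aside, with the rib at y = +108 mm. The red handle is crosswise, and blue hasn't moved. Handing in.

```bash
python3 -c "
from cell import manip
print(manip.finish_job())"
```

```text
the job is handed in; nothing more can be done
None
```

The cover is slid fully aside on to the blank end, the red handle is shut against its stop, the blue handle has not moved, the jars and spoon were not touched, and the job was handed in at about 16 s.

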